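# Find the cap that fits each rod tube

### The job

The two rod tubes in the bench stand are open, and their two caps stand in front of them; the caps look alike but their bores differ by a few millimetres, as do the tubes. Find out by trying which cap belongs to which tube, and leave both tubes capped at once, each cap pushed fully home and level. Leave the caliper, the orange screwdriver and the battery pack alone.

Things in the scene. Friction and masses are not known exactly. Their poses are not given: they have to be found in the camera images.
- cap_a: Grey round cap, 59 mm high, about 90 g: ribbed skirt 66 mm in diameter, 35 mm high, and on it a round grip hub 34 mm in diameter, 24 mm high. Starts standing on its rim on the worktop. Origin: centre of its underside, z up. Its bore, 30 mm deep, opens downward. The caps look alike outside; one bore is 49 mm, the other 56 mm, not told which.
- cap_b: Grey round cap, 59 mm high, about 90 g: ribbed skirt 66 mm in diameter, 35 mm high, and on it a round grip hub 34 mm in diameter, 24 mm high. Starts standing on its rim on the worktop. Origin: centre of its underside, z up. Its bore, 30 mm deep, opens downward. The caps look alike outside; one bore is 49 mm, the other 56 mm, not told which.
- mouth_1 (a point): Centre of the top rim of the tube at the left (own +y) end of the stand, 98 mm above the worktop. A cap that fits slides down 30 mm, until its origin is 30 mm below this point. The 49 mm cap stops on the 52 mm tube with its underside at the rim; the 56 mm cap also drops home on the 45 mm tube, but is slack there. Tubes are vertical, smooth, rims chamfered 1.5 mm.
- mouth_2 (a point): Centre of the top rim of the tube at the right (own -y) end of the stand, 98 mm above the worktop. A cap that fits slides down 30 mm, until its origin is 30 mm below this point. The 49 mm cap stops on the 52 mm tube with its underside at the rim; the 56 mm cap also drops home on the 45 mm tube, but is slack there. Tubes are vertical, smooth, rims chamfered 1.5 mm.
- stand: Fixed aluminium plate, 100 x 230 mm, top 18 mm up; origin on the worktop under its centre. On it stand two fixed aluminium tubes, 65 mm to either side along its y, each 80 mm high with a 68 mm foot flange 8 mm high, filled with rods to just under the rim. One is 45 mm in outside diameter, the other 52 mm; which stands where changes.
- caliper: Sliding caliper lying flat, 62 x 205 x 12 mm, at the right; bystander. Origin under its centre, long side along its y.
- orange_driver: Small screwdriver with an orange handle, 170 mm long, lying at the left; bystander. Origin under its middle, long side along its y.
- battery_3s: Black and orange battery pack with a short lead, 49 x 133 x 25 mm, lying at the left; bystander. Origin under its middle, long side along its y.
There are look-alikes about, which are no part of the job. What is shaped like the cap_b but blue or pink is not meant. What is shaped like the cap_a but red is not meant.

How it is judged:
By the outcome, as a careful person would: the job done as asked, in the order asked, and still so for the second after the job is handed in, with the robot touching nothing.
It also fails if it takes over 72 s, if anything falls off the work surface, if the arm or the gripper's body presses on something with over 40 N, if the wrist force passes 120 N, or if a joint passes its speed limit or range.

### The arm

A 7-joint arm with a two-finger parallel gripper is mounted at the origin on a cart in front of the work surface, level with it; the furniture and walls round the work are solid. World frame = base frame: x ahead of the robot, y to its left, z up, the work surface at z = 0. Lengths are in m, angles in rad, forces in N, time in s.
With the tool pointing down it reaches from about 0.375 to 0.925 m from the base axis. Payload 3.1 kg.
Tool frame: the origin (TCP) lies between the finger pads; the fingertips stand 19 mm ahead of it and the grasp point (between the pads) is the TCP; z points along the fingers, y is the line along which they close (so a half turn about z gives the same grasp; the last joint's range is limited). The gripper opens to 85 mm and grips with 20 to 120 N. Pads are 22 mm wide; open, the fingers measure 114 mm over their backs; the gripper's body (76 mm by 85 mm) begins 54 mm behind the grasp point. The pads swing forward as they close: fully open they stand 13 mm farther back than shut.
Start: joints at [1.245, 0.383, 0.044, 1.598, -0.018, 1.161, -0.05], TCP at [0.147, -0.633, 0.25] pointing down, gripper open.
Joint ranges: [-2.61, 2.61], [-0.41, 2.15], [-1.48, 1.57], [0, 2.5], [-1.57, 4.71], [0.05, 1.97], [-2.85, 2.85]. Speed limits (rad/s): [2.79, 2.79, 3.14, 3.14, 3.14, 3.14, 3.14].

### API

Orientations are given as a unit quaternion [x, y, z, w].
In Python, from bench import move_ptp, movel, move_j, move_gripper, pause, inverse_kinematics, read_camera, camera_params, MotionError, sign_off, look_for, tip_of, read_time_s, read_qpos, read_joint_vel, read_effort, read_eef_pos, read_tcp_rot, read_ft_force, read_ft_torque, read_finger_gap, read_grasp_force gives the robot as it stands. Calls block until the motion is done:
- move_ptp(position, orientation): joint-space move of the TCP to a pose.
- movel(position, orientation=None, speed=0.15): straight line of the TCP; orientation=None keeps the orientation; speed is the mean speed in m/s.
- move_j(angles): joint-space move.
- move_gripper(opening, effort=None): finger opening in m; effort is the grip in N (None keeps the last); returns when the fingers have stopped.
- pause(seconds).
- inverse_kinematics(position, orientation): joint angles nearest the present ones, or None.
- read_camera(name): name is "scene" or "top" or "wrist"; returns the picture (480x640x3 uint8, red, green, blue); there is no depth.
- camera_params(name): a dict with "K" (3x3 intrinsics, pixels), "dist_coeffs" ([k1, k2, p1, p2, k3] as OpenCV has them; the pictures are not rectified), "camera_from_world" (4x4, takes a point from world to camera coordinates). Camera axes: x right, y down, z forward; pixel columns grow to the right and rows downward; lengths in m; the calibration is good to about 2 mm. A picture is of the moment at which its call begins: read the wrist's pose just before it. camera_params takes no time and is no camera call; for the wrist camera it gives the pose at the moment of the call.
A pose or a line that the arm cannot do raises MotionError and nothing moves.
- sign_off(): hands the job in; it is judged then, once.
Trained networks look in the newest picture that a camera, given by its name, has taken for a name from the list of things; names that differ only in an ending like _2 or _b are one class to them, and where a whole thing is asked for, a point or a joint stands for the part that bears it (a point fixed in the world has none). Each returns a list of dicts, best first, with "confidence" (0 to 1); they miss things now and then, are a little off and sometimes report something else, mostly with a low value. They report only what shows in the picture. A call takes as long as a camera call. They do not tell look-alikes from the thing itself.
- look_for(camera, name): "at" ([column, row] in pixels, amid what is visible of it).
- tip_of(camera, name): "at" ([column, row] in pixels: a listed point, or the origin of a listed thing).
Readings, each from a call of its own:
- read_time_s(): time.
- read_qpos(): joint angles.
- read_joint_vel(): joint speeds.
- read_effort(): joint torques, N m.
- read_eef_pos(): TCP position.
- read_tcp_rot(): TCP orientation.
- read_ft_force(): force on the tool from outside, world axes, zero at the start.
- read_ft_torque(): the same for the moment, N m.
- read_finger_gap(): finger opening in m.
- read_grasp_force(): force on a finger pad.
Only numpy, scipy, OpenCV 4.12 (cv2) and the standard library are available. Lean on these libraries where they do the work, as an engineer would, in place of code of your own. Each camera call takes 0.05 s, during which the arm holds its last target. There are 200 camera calls.

## Working session

There is one attempt and no reset: what is moved stays moved. The work goes in short steps, each a Python script; the robot and the scene stay as the last script left them, time stands still between calls to the robot, and variables do not carry over. Pictures are saved under pics/ and viewed, at most 10 in all, crops included, and the job is handed in when it is done.

```bash
mkdir -p pics; ls
cat > h.py <<'E'
import numpy as np, cv2
from bench import *
def snap(cam,fn=None):
    im=read_camera(cam)
    if fn: cv2.imwrite('pics/'+fn,cv2.cvtColor(im,cv2.COLOR_RGB2BGR))
    return im
def ray(P,px):
    K=np.array(P["K"]);d=np.array(P["dist_coeffs"],float);T=np.array(P["camera_from_world"])
    u=cv2.undistortPoints(np.array([[px]],float),K,d)[0,0]
    R=T[:3,:3]; return -R.T@T[:3,3], R.T@np.array([u[0],u[1],1.])
def at_z(P,px,z):
    c,v=ray(P,px); return c+v*(z-c[2])/v[2]
def proj(P,pt):
    T=np.array(P["camera_from_world"])
    r,_=cv2.Rodrigues(T[:3,:3]); return cv2.projectPoints(np.array([pt],float),r,T[:3,3],np.array(P["K"]),np.array(P["dist_coeffs"],float))[0][0,0]
E
python3 - <<'E'
from h import *
for c in ("top","scene"):
    snap(c,c+"0.png"); P=camera_params(c); print(c,ray(P,(320,240)))
    for n,z in (("cap_a",0),("mouth_1",.098),("mouth_2",.098),("stand",0),("caliper",0),("orange_driver",0),("battery_3s",0)):
        print(n,[(np.round(d["at"]),round(d["confidence"],2),np.round(at_z(P,d["at"],z)[:2],3)) for d in tip_of(c,n)])
print(read_time_s(),read_tcp_rot(),read_eef_pos())
E
```

```text
pics
top (array([ 0.34084092, -0.00947372,  1.18743553]), array([ 0.22011825, -0.00603139, -0.97559018]))
cap_a [(array([362., 297.]), 0.96, array([ 0.475, -0.111])), (array([379., 251.]), 0.87, array([ 0.581, -0.152])), (array([197., 311.]), 0.79, array([0.448, 0.262])), (array([248., 311.]), 0.77, array([0.447, 0.148])), (array([297., 315.]), 0.59, array([0.437, 0.037]))]
mouth_1 [(array([316., 216.]), 0.73, array([ 0.639, -0.008])), (array([262., 239.]), 0.58, array([0.591, 0.108])), (array([171., 272.]), 0.34, array([0.521, 0.298]))]
mouth_2 [(array([316., 216.]), 0.73, array([ 0.639, -0.008])), (array([262., 239.]), 0.58, array([0.591, 0.108])), (array([171., 272.]), 0.34, array([0.521, 0.298]))]
stand [(array([286., 238.]), 0.82, array([0.614, 0.061]))]
caliper [(array([468., 298.]), 0.82, array([ 0.469, -0.352]))]
orange_driver [(array([179., 201.]), 0.5, array([0.707, 0.314]))]
battery_3s [(array([172., 274.]), 0.94, array([0.532, 0.323]))]
scene (array([-0.0556018 ,  0.62600915,  1.16708256]), array([ 0.44243054, -0.4463508 , -0.77829989]))
cap_a [(array([306., 328.]), 0.91, array([0.45, 0.15])), (array([354., 218.]), 0.85, array([ 0.603, -0.157])), (array([351., 299.]), 0.78, array([0.434, 0.025])), (array([264., 358.]), 0.61, array([0.455, 0.266])), (array([381., 258.]), 0.58, array([ 0.468, -0.113]))]
mouth_1 [(array([299., 216.]), 0.86, array([ 0.639, -0.001])), (array([272., 255.]), 0.68, array([0.593, 0.12 ]))]
mouth_2 [(array([299., 216.]), 0.86, array([ 0.639, -0.001])), (array([272., 255.]), 0.68, array([0.593, 0.12 ]))]
stand [(array([287., 262.]), 0.68, array([0.611, 0.062]))]
caliper [(array([440., 210.]), 0.68, array([ 0.471, -0.34 ]))]
orange_driver [(array([179., 295.]), 0.81, array([0.709, 0.303]))]
battery_3s [(array([216., 350.]), 0.92, array([0.54 , 0.328]))]
0.8 [9.93514267e-01 1.13707527e-01 9.35748479e-06 1.35600647e-05] [ 0.14682091 -0.63320668  0.25030146]
```

View pics/top0.png

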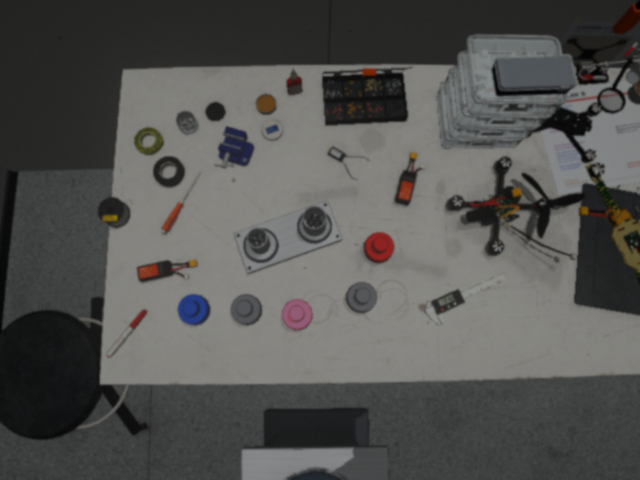

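```bash
python3 -c "
import cv2
a=cv2.imread('pics/top0.png')[180:350,160:420];cv2.imwrite('pics/c1.png',cv2.resize(a,None,fx=3,fy=3,interpolation=cv2.INTER_CUBIC))"
```

```text
(no output)
```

View pics/c1.png

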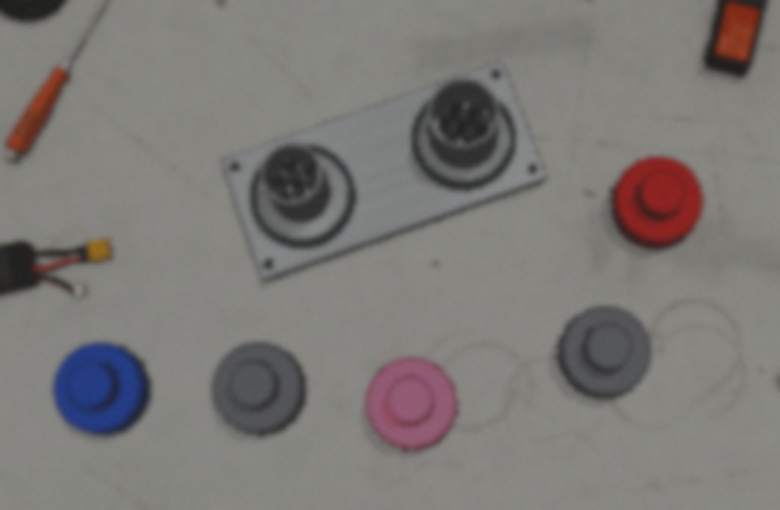

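Five things are cap-shaped: blue (193,310), grey (246,309), pink (297,314), grey (361,297) and red (379,247). Only the two greys fit the description, and the crop confirms it. The right tube (316,216) looks thicker than the left one (262,239). Next I'll refine the positions with the wrist camera.

Run:
```python
from h import *
def show(tag,want):
    P=camera_params("wrist"); snap("wrist",tag+".png")
    for n,z in want:
        print(tag,n,[(np.round(d["at"]),round(d["confidence"],2),np.round(at_z(P,d["at"],z)[:2],4)) for d in tip_of("wrist",n)])
Q=[1,0,0,0]
move_ptp([0.56,0.06,0.40],Q); print(read_time_s())
print(ray(camera_params("wrist"),(320,240)))
show("w1",(("mouth_1",.098),("cap_a",0)))
move_ptp([0.44,0.02,0.40],Q)
show("w2",(("mouth_1",.098),("cap_a",0)))
print(read_time_s())
```

```text
3.6833
(array([0.63706503, 0.0580576 , 0.52417325]), array([-0.30868587,  0.02964657, -0.95120905]))
w1 mouth_1 []
w1 cap_a [(array([349., 260.]), 0.79, array([0.4381, 0.0349])), (array([182., 252.]), 0.73, array([0.4492, 0.2655])), (array([495., 149.]), 0.67, array([ 0.5886, -0.1509])), (array([267., 252.]), 0.65, array([0.4497, 0.1473])), (array([457., 237.]), 0.62, array([ 0.471 , -0.1121]))]
w2 mouth_1 []
w2 cap_a [(array([474.,  50.]), 0.94, array([ 0.5877, -0.1527])), (array([141., 164.]), 0.91, array([0.4523, 0.2672])), (array([432., 148.]), 0.9, array([ 0.4708, -0.1087])), (array([233., 163.]), 0.86, array([0.4518, 0.1456])), (array([320., 175.]), 0.86, array([0.436 , 0.0344]))]
4.5583
```

View pics/w1.png

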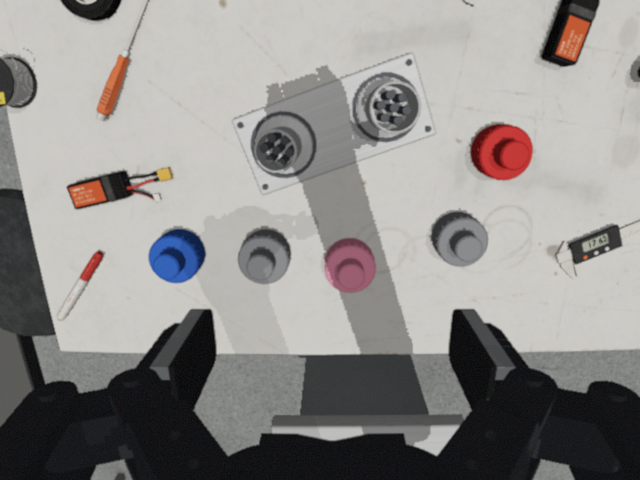

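View pics/w2.png

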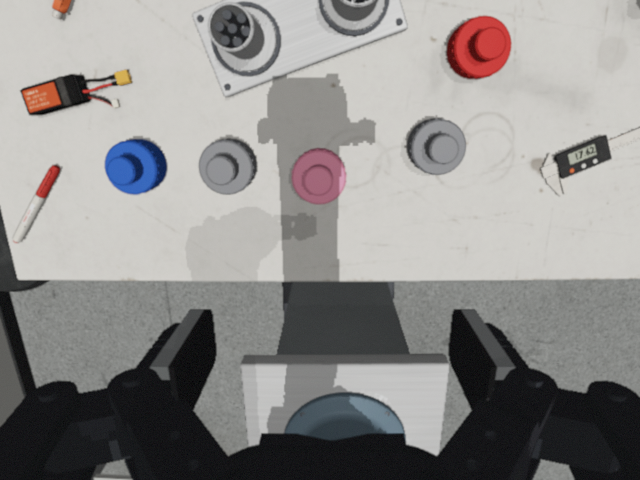

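The wrist pictures show the same layout. In w1 the grey caps are at (265,255) and (460,238), and the rims are near (277,147) for the left tube (thinner) and (392,105) for the right. I'll fit the stand's pose by matching the model's edges to the image gradients.

```bash
cat > fit.py <<'E'
from h import *
from scipy.optimize import differential_evolution
Pw=camera_params("wrist")
def views(lst):
    out=[]
    for f,P in lst:
        g=cv2.cvtColor(cv2.imread('pics/'+f),cv2.COLOR_BGR2GRAY).astype(np.float32)
        g=cv2.GaussianBlur(g,(0,0),1.2); m=np.hypot(cv2.Sobel(g,3+2,1,0),cv2.Sobel(g,5,0,1))
        out.append((np.minimum(m,np.percentile(m,97)).astype(np.float32),P))
    return out
t=np.linspace(0,2*np.pi,120,endpoint=False); C=np.c_[np.cos(t),np.sin(t)]
def circ(y,r,z): return np.c_[C[:,0]*r,y+C[:,1]*r,np.full(120,z)]
s=np.linspace(-1,1,80)
rect=np.vstack([np.c_[s*.05,0*s+k*.115,0*s+.018] for k in(-1,1)]+[np.c_[0*s+k*.05,s*.115,0*s+.018] for k in(-1,1)])
def model(p,rl,rr):
    M=np.vstack([rect,circ(.065,rl,.098),circ(-.065,rr,.098)])
    c,n=np.cos(p[2]),np.sin(p[2])
    return M@np.array([[c,-n,0],[n,c,0],[0,0,1]]).T+[p[0],p[1],0]
def px(P,X):
    T=np.array(P["camera_from_world"]); r,_=cv2.Rodrigues(T[:3,:3])
    return cv2.projectPoints(X,r,T[:3,3],np.array(P["K"]),np.array(P["dist_coeffs"],float))[0][:,0]
def score(p,V,rl,rr):
    X=model(p,rl,rr); S=0
    for m,P in V:
        q=px(P,X).astype(np.float32)
        S-=cv2.remap(m,q[:,:1],q[:,1:],cv2.INTER_LINEAR).mean()/m.mean()
    return S
def solve(V,rl,rr):
    r=differential_evolution(score,[(.58,.65),(.03,.09),(-.5,.6)],(V,rl,rr),seed=1,maxiter=60,popsize=12,tol=1e-8)
    return r.x,r.fun
def mouths(p):
    d=.065*np.array([-np.sin(p[2]),np.cos(p[2])]); return p[:2]+d,p[:2]-d
E
python3 - <<'E'
from fit import *
move_ptp([0.56,0.06,0.40],[1,0,0,0]); Pw=camera_params("wrist"); snap("wrist","w3.png")
sets={"w":views([("w3.png",Pw)]),"top":views([("top0.png",camera_params("top"))]),"scene":views([("scene0.png",camera_params("scene"))])}
sets["all"]=sets["w"]+sets["top"]+sets["scene"]
for k,V in sets.items():
    for rl,rr in ((.0225,.026),(.026,.0225)):
        p,f=solve(V,rl,rr); print(k,rl,np.round(p,4),round(f,3),np.round(mouths(p),4).tolist())
        if k=="w" and rl==.0225: pw=p
im=cv2.resize(cv2.imread('pics/w3.png')[40:210,220:450],None,fx=3,fy=3,interpolation=cv2.INTER_CUBIC)
for q in (px(Pw,model(pw,.0225,.026))-[220,40])*3: cv2.circle(im,(int(q[0]),int(q[1])),1,(0,255,0),-1)
cv2.imwrite('pics/c2.png',im); print(read_time_s())
E
```

```text
w 0.0225 [0.6143 0.0573 0.337 ] -3.281 [[0.5928, 0.1187], [0.6358, -0.004]]
w 0.026 [0.6295 0.0709 0.3212] -3.13 [[0.609, 0.1326], [0.65, 0.0093]]
top 0.0225 [0.6104 0.06   0.34  ] -3.148 [[0.5887, 0.1212], [0.6321, -0.0013]]
top 0.026 [0.6137 0.0547 0.4122] -3.239 [[0.5876, 0.1142], [0.6397, -0.0049]]
scene 0.0225 [0.6092 0.062  0.3409] -4.452 [[0.5875, 0.1232], [0.631, 0.0007]]
scene 0.026 [0.6085 0.0621 0.3354] -4.292 [[0.5871, 0.1235], [0.6299, 0.0008]]
all 0.0225 [0.6133 0.0566 0.345 ] -10.138 [[0.5913, 0.1177], [0.6353, -0.0046]]
all 0.026 [0.6142 0.0541 0.3903] -10.147 [[0.5895, 0.1142], [0.6389, -0.006]]
5.1833
```

View pics/c2.png

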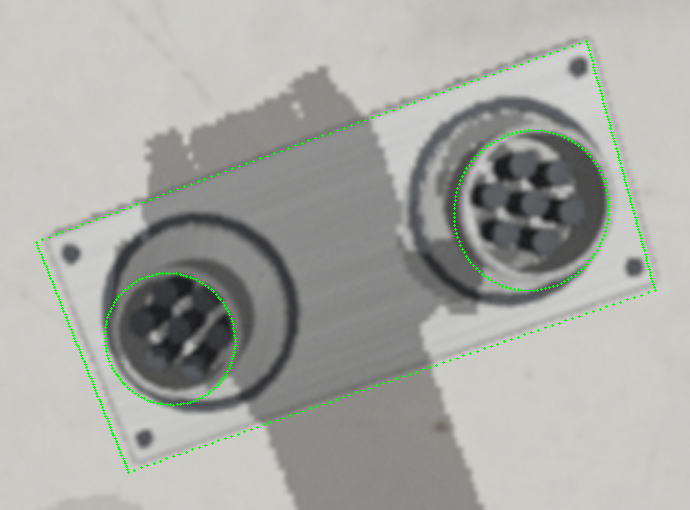

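The plate outline matches, but the fitted rims sit about 3 mm off, which is camera tilt and height error. I'll look straight down each tube to remove the parallax.

Run:
```python
from fit import *
ims=[]
for i,(m,r) in enumerate((((.592,.1165),.0225),((.637,-.004),.026))):
    move_ptp([m[0]-.077,m[1],.30],[1,0,0,0]); pause(.2)
    P=camera_params("wrist"); f=f"t{i}.png"; snap("wrist",f)
    g=views([(f,P)])[0][0]
    best=[]
    for rr in (.0225,.026):
        def sc(p,z=.098,rr=rr):
            q=px(P,np.r_[0,0,0]+circ(0,rr,z)+[p[0],p[1],0]).astype(np.float32)
            return -cv2.remap(g,q[:,:1],q[:,1:],cv2.INTER_LINEAR).mean()/g.mean()
        def sf(p): return sc(p,.026,.034)
        R=differential_evolution(sc,[(m[0]-.01,m[0]+.01),(m[1]-.01,m[1]+.01)],seed=1)
        best.append((R.fun,R.x,rr))
    F=differential_evolution(sf,[(m[0]-.01,m[0]+.01),(m[1]-.01,m[1]+.01)],seed=1)
    print([(round(b[0],2),np.round(b[1],4),b[2]) for b in best],"flange",round(F.fun,2),np.round(F.x,4))
    c=proj(P,[*m,.098]).astype(int); x0,y0=max(c[0]-70,0),max(c[1]-70,0); print(c)
    im=cv2.resize(cv2.imread('pics/'+f)[y0:y0+140,x0:x0+140],(390,390),interpolation=cv2.INTER_CUBIC); k=390/140
    b=min(best,key=lambda b:b[0])
    for X in (circ(0,b[2],.098)+[*b[1],0],circ(0,.034,.026)+[*F.x,0]):
        for q in (px(P,X)-[x0,y0])*k: cv2.circle(im,(int(q[0]),int(q[1])),1,(0,255,0),-1)
    ims.append(im)
cv2.imwrite('pics/c3.png',np.hstack(ims)); print(read_time_s())
```

```text
[(np.float64(-4.44), array([0.5897, 0.1076]), 0.0225), (np.float64(-5.09), array([0.5889, 0.1197]), 0.026)] flange -6.61 [0.5956 0.1171]
[329 113]
[(np.float32(-4.79), array([ 0.6466, -0.0117]), 0.0225), (np.float64(-5.19), array([ 0.6361, -0.0032]), 0.026)] flange -5.77 [ 0.6389 -0.0058]
[334 108]
6.8167
```

View pics/c3.png

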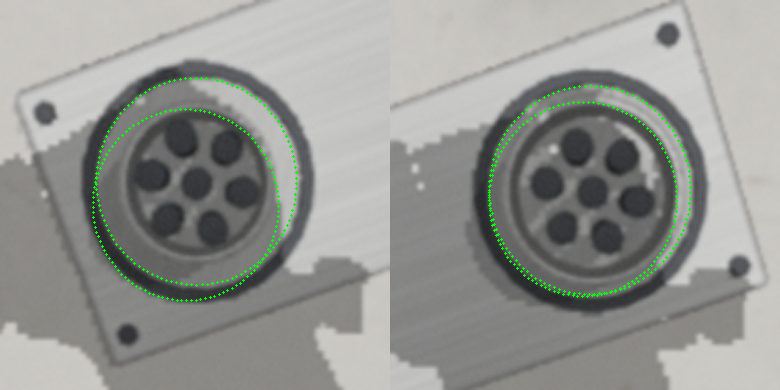

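The straight-down view is clean: concentric rings and rods centred at crop pixels (197,183.5) for the left tube and (203,192) for the right. The bore widths are 145 px against 165 px, so the left tube is the 45 mm one and the right is the 52 mm one. I'll centre the left grey cap by squeezing it along both axes, then view it the same way to calibrate out the wrist camera's bias.

```bash
cat >> h.py <<'E'
Y0=[1,0,0,0]; Y90=[2**-.5,2**-.5,0,0]; Y90m=[2**-.5,-2**-.5,0,0]
E
python3 - <<'E'
from h import *
P=camera_params("wrist")
off=np.array([.637,-.004])-.0
mR=at_z(P,(336.9,106.9),.098)[:2]
mL=at_z(P,(329.7+0,108.9),.098)[:2]-[.637,-.004]+[.592,.1165]
print("mouths",mL,mR,np.linalg.norm(mL-mR))
np.save("m.npy",[mL,mR])
c=np.array([.450,.147]); print(read_qpos())
move_gripper(.062,30)
for o in (Y90,Y90m): 
    q=inverse_kinematics([*c,.12],o); print(None if q is None else np.round(q,2))
move_ptp([*c,.12],Y0); movel([*c,.056],speed=.1)
move_gripper(.02,30); print("gap",read_finger_gap(),read_grasp_force(),read_ft_force())
move_gripper(.062); print(read_time_s(),read_eef_pos())
E
```

```text
mouths [0.59202057 0.11993074] [ 0.6385306  -0.00611423] 0.1343522167973646
[ 0.79357552  0.32659257 -1.02868533  1.72281119  0.293031    1.25823175
 -1.87074634]
[ 0.65  0.54 -1.22  2.08  0.62  0.96 -0.92]
[-1.5   0.69  1.39  2.16 -0.83  1.02 -2.79]
gap 0.0328708472012649 29.873967468738556 [-0.45936527 -0.45466325  5.53103125]
9.75 [0.44975814 0.14686751 0.05578337]
```

The 134 mm spacing came from using the second pose's camera parameters for the left picture. Corrected, the left mouth is about (0.595, 0.117), which gives 130 mm as it should. Continuing with the centring.

Run:
```python
from h import *
import pickle
c=np.array([.450,.147])
movel([*c,.10],speed=.15); move_ptp([*c,.10],Y90); movel([*c,.056],speed=.1)
move_gripper(.02,30); print("gap",read_finger_gap(),read_eef_pos()); move_gripper(.062)
movel([*c,.11],speed=.2)
P0=[]
for i,(x,y,z) in enumerate(((c[0]-.077,c[1],.261),(.5954-.077,.1166,.30),(.6385-.077,-.0061,.30))):
    z+= 0
    if i==0: x=max(x,.385)
    move_ptp([x,y,z],Y0); pause(.3); P=camera_params("wrist"); snap("wrist",f"v{i}.png"); P0.append(P); print(read_eef_pos(),read_tcp_rot())
pickle.dump(P0,open("P.pkl","wb")); print(read_time_s())
pts=[(*c,.059),(.5954,.1166,.098),(.6385,-.0061,.098)]; ims=[]
for i,p in enumerate(pts):
    u=proj(P0[i],p); M=np.array([[4,0,130-4*u[0]],[0,4,130-4*u[1]]]); print(u)
    im=cv2.warpAffine(cv2.imread(f'pics/v{i}.png'),M,(260,260),flags=cv2.INTER_CUBIC)
    cv2.drawMarker(im,(130,130),(0,255,0),cv2.MARKER_CROSS,14); ims.append(im)
cv2.imwrite('pics/c4.png',np.hstack(ims))
```

```text
gap 0.03293947491549531 [0.45067536 0.14730647 0.05682639]
[0.3848677  0.14713007 0.26091076] [ 9.99999334e-01  2.82776265e-04 -4.92160466e-04 -1.00442171e-03]
[0.51788818 0.11653716 0.30070976] [9.99999334e-01 1.01592190e-04 7.99883557e-04 8.25538318e-04]
[ 0.56127392 -0.00471958  0.30022844] [9.99999199e-01 1.25061489e-03 1.62472459e-04 1.10739438e-04]
16.4333
[332.17992158 124.47643985]
[331.19691338 108.67495945]
[333.91082128 108.83584516]
```

View pics/c4.png

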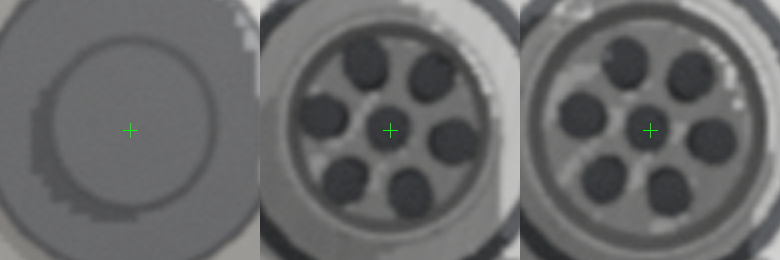

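The centred cap reads about 0.9 mm too far in x and 0.8 mm too low in y, so that is the camera bias. Correcting for it puts the left mouth at (0.5950, 0.1176) and the right at (0.6382, −0.0047), 129.7 mm apart, which agrees with 130. Now I'll pick up the left grey cap and try it on the right tube (52 mm).

```bash
cat >> h.py <<'E'
ML=np.array([.5950,.1176]); MR=np.array([.6382,-.0047]); GZ=.056
def goto(p,q=Y0,speed=.1):
    movel(p,q,speed=speed); e=np.array(p)-read_eef_pos()
    if np.linalg.norm(e)>.0007: movel(np.array(p)+e,q,speed=speed)
def lower(m,f0,zend=.098-.030+GZ,flim=12,start=.098+GZ+.003):
    """lower the held cap on mouth m in small steps; returns cap underside height at stop"""
    off=np.array([*m,start])-read_eef_pos(); off[2]=0
    z=start
    while z>zend:
        z=max(z-.004,zend); movel([m[0]+off[0],m[1]+off[1],z],Y0,speed=.06)
        f=np.array(read_ft_force())-f0
        if f[2]>flim: break
    e=read_eef_pos(); print("stop z",round(z,4),"eef",np.round(e,4),"f",np.round(f,1),"gap",round(read_finger_gap(),4),"t",round(read_time_s(),1)); return e[2]-GZ
E
python3 - <<'E'
from h import *
c=np.array([.4507,.147])
move_ptp([*c,.11],Y0); goto([*c,GZ],speed=.12)
move_gripper(.02,45); print(read_finger_gap(),read_eef_pos())
movel([*c,.2],speed=.25); print("held",read_finger_gap(),read_grasp_force())
move_ptp([*MR,.2],Y0); goto([*MR,.098+GZ+.003],speed=.15); pause(.15)
f0=np.array(read_ft_force()); print(f0)
print(lower(MR,f0))
E
```

```text
0.03278772060377175 [0.45027652 0.14709283 0.05608151]
held 0.03274155697390881 44.7221839427948
[ 0.18006471 -0.54877588 -2.17318772]
stop z 0.124 eef [ 0.6371 -0.0032  0.1242] f [ 0.3 -0.2  1.7] gap 0.0323 t 23.5
0.06824852915930793
```

It dropped fully home on the 52 mm tube with almost no force, so this is the 56 mm cap. I'll seat it and release, then centre and pick up the other grey cap for the left tube.

Run:
```python
from h import *
e=np.array(read_eef_pos()); f0=np.array(read_ft_force())
for k in range(1,5):
    movel([e[0],e[1],e[2]-.001*k],Y0,speed=.03); f=read_ft_force()[2]-f0[2]
    if f>8: break
print("seat",k,f,read_eef_pos())
move_gripper(.062,45); movel([e[0],e[1],.2],speed=.25)
c=np.array([.4705,-.111])
move_ptp([*c,.11],Y90); goto([*c,GZ],Y90,speed=.12)
move_gripper(.02,30); x=read_eef_pos()[0]; print("gap",read_finger_gap(),read_eef_pos(),read_time_s()); move_gripper(.062)
c[0]=x
movel([*c,.10],speed=.2); move_ptp([*c,.10],Y0); goto([*c,GZ],speed=.12)
move_gripper(.02,45); print("gap",read_finger_gap(),read_eef_pos())
movel([*c,.2],speed=.25); print("held",read_finger_gap(),read_grasp_force())
move_ptp([*ML,.2],Y0); goto([*ML,.098+GZ+.003],speed=.15); pause(.15)
f0=np.array(read_ft_force()); print(f0)
print(lower(ML,f0))
```

```text
seat 2 9.083591849945773 [ 0.63787731 -0.00305173  0.12414917]
gap 0.03260000997467492 [ 0.47161194 -0.11107972  0.05706472] 27.1667
gap 0.032619095689093394 [ 0.47272044 -0.11105986  0.05706836]
held 0.03240687250021786 44.67891991138458
[-0.52422632  0.1489846  -0.35787425]
stop z 0.124 eef [0.595  0.1158 0.1252] f [1.4 0.3 5.8] gap 0.0324 t 34.9
0.06916415601974318
```

Run:
```python
from h import *
e=np.array(read_eef_pos()); f0=np.array(read_ft_force())
for k in range(1,6):
    movel([e[0],e[1],.125-.001*k],Y0,speed=.03); f=read_ft_force()[2]-f0[2]
    if f>8: break
print("seat",k,f,read_eef_pos())
move_gripper(.062,45); movel([e[0],e[1],.2],speed=.25)
move_ptp([.52,.06,.36],Y0); pause(.2); P=camera_params("wrist"); a=snap("wrist"); b=snap("scene")
for m in (ML,MR): print(proj(P,[*m,.127]))
print(tip_of("wrist","cap_a") and [(np.round(d["at"]),np.round(at_z(P,d["at"],.068),3)) for d in tip_of("wrist","cap_a")])
A=cv2.resize(a[0:230,180:480],(600,460)); B=cv2.resize(b[170:300,230:330],(200,260))
A[:260,400:]=A[:260,400:]; o=np.zeros((460,800,3),np.uint8); o[:,:600]=A; o[:260,600:]=B
cv2.imwrite('pics/end.png',o[:,:,::-1]); print(read_time_s())
```

```text
seat 3 10.309504766605516 [0.59521834 0.11586944 0.12508983]
[263.44082814 110.2737237 ]
[411.35022913  55.87295228]
[(array([275., 111.]), array([0.594, 0.116, 0.068])), (array([400.,  61.]), array([ 0.64 , -0.004,  0.068])), (array([354., 241.]), array([0.46 , 0.037, 0.068])), (array([169., 232.]), array([0.469, 0.235, 0.068]))]
37.6333
```

View pics/end.png

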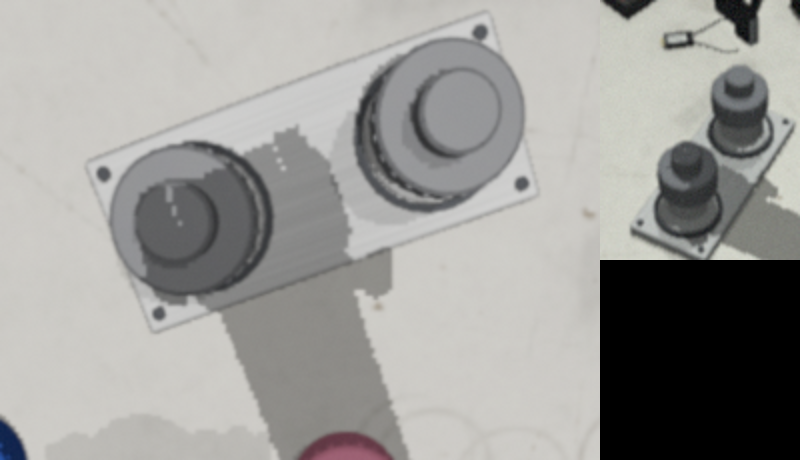

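The picture shows both caps seated, upright and level: left hub at crop (176,222), right hub at (458,110). At the stop, each cap's underside came out at about 68 mm, which is home.

```bash
python3 -c "
from bench import *
print(sign_off())"
```

```text
the job is handed in; nothing more can be done
None
```

Both tubes are capped and I've handed the job in: the 56 mm cap is on the right (52 mm) tube and the other, so the 49 mm one, is on the left (45 mm) tube, both pushed home and level by about 38 s of the 72 s allowed.

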